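Start a timed filter clean

TASK

Start a timed clean on the filter cleaner: with a fingertip, lightly press in the white key, then the blue key, then the green key, and then the yellow key on the black puck timer, each well in, where it stays. Keep off the red key (it would drain the tank), and do not lift or shift the timer or any of the other things on the counter.

Things in the scene. Friction and masses are not known exactly. Their poses are not given: they have to be found in the camera images.
- cleaner: Ultrasonic filter cleaner, fixed; grey base 200 x 290 x 74 mm. Origin under its centre at counter height; x from the front key ledge to the white tank, y along the keys, z up. Ledge: x -100 to -16 mm, 74 mm high. Tank: x -16 to 96 mm, 121 mm high with its lid bar. Four keys at x = -58 mm, y = +93, +31, -31, -93 mm; which colour is where varies.
- timer: Loose round black puck timer, 80 mm diameter, 32 mm high, about 0.35 kg, with a yellow key in the middle of its top. Origin at the centre of its underside, z up.
- timer_key_top (a point): Centre of the top face of the timer's yellow key (40 mm diameter, its face 52 mm above the counter, 20 mm proud of the puck when out, 6 mm when fully in). Moves down with the key.
- timer_key (a joint): How far the timer's yellow key is in, m: 0 = out, 0.014 = fully in. It is a latching push key: it slides straight down 14 mm at most, starts to move at about 4 N, resists with 5 N at 5 mm and 6 N at 9 mm, has a hard stop at the bottom, and stays as far in as it is pushed. It counts as in from 5 mm on. Touches harder than about 20 N are too rough.
- white_key_top (a point): Centre of the top face of the round white key on the cleaner's ledge (34 mm diameter, in a 42 mm black bezel; its face stands 99 mm above the counter, 20 mm proud of the 4 mm bezel when out, 6 mm when fully in). Moves down with the key.
- white_key (a joint): How far the white key is in, m: 0 = out, 0.014 = fully in. It is a latching push key: it slides straight down 14 mm at most, starts to move at about 4 N, resists with 5 N at 5 mm and 6 N at 9 mm, has a hard stop at the bottom, and stays as far in as it is pushed. It counts as in from 5 mm on. Touches harder than about 20 N are too rough.
- blue_key_top (a point): Centre of the top face of the round blue key on the cleaner's ledge (34 mm diameter, in a 42 mm black bezel; its face stands 99 mm above the counter, 20 mm proud of the 4 mm bezel when out, 6 mm when fully in). Moves down with the key.
- blue_key (a joint): How far the blue key is in, m: 0 = out, 0.014 = fully in. It is a latching push key: it slides straight down 14 mm at most, starts to move at about 4 N, resists with 5 N at 5 mm and 6 N at 9 mm, has a hard stop at the bottom, and stays as far in as it is pushed. It counts as in from 5 mm on. Touches harder than about 20 N are too rough.
- green_key_top (a point): Centre of the top face of the round green key on the cleaner's ledge (34 mm diameter, in a 42 mm black bezel; its face stands 99 mm above the counter, 20 mm proud of the 4 mm bezel when out, 6 mm when fully in). Moves down with the key.
- green_key (a joint): How far the green key is in, m: 0 = out, 0.014 = fully in. It is a latching push key: it slides straight down 14 mm at most, starts to move at about 4 N, resists with 5 N at 5 mm and 6 N at 9 mm, has a hard stop at the bottom, and stays as far in as it is pushed. It counts as in from 5 mm on. Touches harder than about 20 N are too rough.
- red_key_top (a point): Centre of the top face of the round red key on the cleaner's ledge (34 mm diameter, in a 42 mm black bezel; its face stands 99 mm above the counter, 20 mm proud of the 4 mm bezel when out, 6 mm when fully in). Moves down with the key.
- red_key (a joint): How far the red key is in, m: 0 = out, 0.014 = fully in. It is a latching push key: it slides straight down 14 mm at most, starts to move at about 4 N, resists with 5 N at 5 mm and 6 N at 9 mm, has a hard stop at the bottom, and stays as far in as it is pushed. It counts as in from 5 mm on. Touches harder than about 20 N are too rough.
- disc: Loose stainless steel filter disc, 58 mm diameter, 5 mm thick, lying flat. Origin at the centre of its underside.
- cup: Loose grey plastic coarse filter cup, open at the top, 72 mm rim diameter, 55 mm high. Origin at the centre of its underside.
- canister: Loose green plastic flip-top canister, shut, 80 mm diameter, 112 mm high. Origin at the centre of its underside.
- whisk: Loose small flat steel whisk, 203 mm long, 18 mm high, lying along its x: handle from -73 to +43 mm, wires to +130 mm. Origin at counter height.
- brush: Loose blue hard silicone brush, 183 mm long, 14 mm high, lying along its x: handle from -90 mm, bristles to +93 mm. Origin at counter height.
- plate: Loose empty white porcelain plate, 190 mm diameter, 20 mm high. Origin at the centre of its underside.

How it is judged:
By the outcome, as a careful person would: the job done as asked, in the order asked, and still so for the second after the job is handed in, with the robot touching nothing.
It also fails if it takes over 51 s, if anything falls off the work surface, if the arm or the gripper's body presses on something with over 40 N, if the wrist force passes 120 N, or if a joint passes its speed limit or range.

ROBOT

A 6-joint arm with a two-finger parallel gripper is mounted at the origin on the work surface. World frame = base frame: x ahead of the robot, y to its left, z up, the work surface at z = 0. Lengths are in m, angles in degrees, forces in N, time in s.
With the tool pointing down it reaches from about 0.3 to 0.75 m from the base axis. Payload 8.5 kg.
Tool frame: the origin (TCP) lies midway between the tips of the shut fingers; the grasp point (between the pads) lies 19 mm behind it (env.grasp_offset is the distance from the TCP to the grasp point, in m); z points along the fingers, y is the line along which they close (so a half turn about z gives the same grasp; the last joint's range is limited). The gripper opens to 85 mm and grips with 20 to 120 N. Pads are 22 mm wide; open, the fingers measure 114 mm over their backs; the gripper's body (76 mm by 85 mm) begins 54 mm behind the grasp point. The pads swing forward as they close: fully open they stand 13 mm farther back than shut.
Start: joints at [-80.575, 21.807, 74.336, -0, 83.858, -12.336], TCP at [0.204, -0.511, 0.231] pointing down, gripper open.
Joint ranges: [-178.18, 178.18], [-50.72, 133.34], [12.68, 142.11], [-81.47, 261.47], [9.98, 163.14], [-165.26, 165.26]. Speed limits (degrees/s): [136.94, 136.94, 180, 180, 180, 180].

INTERFACE

Orientations are given as a 3x3 rotation matrix whose columns are the frame's x, y, z axes.
In Python, from rig import env gives the robot as it stands.
- The arm moves only by the tool servo_tool, never from a script. Its argument "deltas" is text: rows parted by semicolons, each of 7 numbers parted by spaces: the opening, from 0 (shut) to 1 (fully open), then the shift along the tool's x, y, z in mm, then the turn, a rotation vector about the tool's x, y, z in rad. A call has 1 to 8 rows; each row shifts and turns the commanded pose from where the row before left it, along the tool's axes as they then stand; what a row does not reach is not made up. A row lasts 1/12 s, in which the tool goes at most 41.7 mm and 7.16 degrees, less where a joint would pass 70% of its speed; a pose out of reach is approached as far as the arm can. A call is refused whole if a number of a shift passes 41.7 or a number of a turn 0.125, either way. A call with a gripper value outside its range is refused whole. The fingers move at their own pace and stop on an object; "newtons" is the grip in N (left out, the last holds). Time passes only in rows, so rows that do not move let the fingers close. It gives the time, the measured TCP pose, the force, the opening and the grip force at its end, in the units of the state.
- env.observe(): the state, without advancing time (a new reading comes with each control period).
- env.get_image(name): name is "side" or "top" or "wrist"; returns a dict with "img" (480x640x3 uint8, red, green, blue), "depth" (480x640 float32, m along the optical axis (not along the pixel's ray), 0 where there is no reading), "camera_matrix" (3x3 intrinsics, pixels), "world_to_cam" (4x4, takes a point from world to camera coordinates). Camera axes: x right, y down, z forward; pixel columns grow to the right and rows downward; lengths in m; the calibration is good to about 2 mm. A picture is of the moment at which its call begins.
- env.close_job(): hands the job in; it is judged then, once.
Trained networks look in a picture, given as the dict that the camera call returned (one of the last four; its "shot" number tells which), for a name from the list of things; names that differ only in an ending like _2 or _b are one class to them, and where a whole thing is asked for, a point or a joint stands for the part that bears it (a point fixed in the world has none). Each returns a list of dicts, best first, with "conf" (0 to 1); they miss things now and then, are a little off and sometimes report something else, mostly with a low value. They report only what shows in the picture. A call takes as long as a camera call.
- env.spot_in(name, picture): "bbox" ([centre column, centre row, width, height] in pixels, round what is visible of it).
- env.spot_point(name, picture): "uv" ([column, row] in pixels: a listed point, or the origin of a listed thing).
The state is a dict: "time_s": time; "q": joint angles; "qvel": joint speeds; "joint_efforts": joint torques, N m; "position": TCP position; "tool_rot": TCP orientation; "ft_force": force on the tool from outside, world axes, zero at the start; "wrist_torque": the same for the moment, N m; "grip_width": finger opening in m; "gripper_force": force on a finger pad.
Only numpy, scipy, OpenCV 4.12 (cv2) and the standard library are available. Lean on these libraries where they do the work, as an engineer would, in place of code of your own. Each camera call takes 0.05 s, during which the arm holds its last target. There are 200 camera calls.

## Working session

There is one attempt and no reset: what is moved stays moved. The work goes in short steps, Python scripts to look and compute and a tool call to move; the robot and the scene stay as the last step left them, time stands still between calls to the robot, and variables do not carry over. Pictures are saved under pics/ and viewed, at most 10 in all, crops included, and the job is handed in when it is done.

Besides the shell and the picture viewer there is one more tool, called after ">>>" as a command line: name --argument value ..., lists and objects as JSON in quotes. servo_tool: Moves the arm, as the interface text tells. Its arguments: {"type":"object","properties":{"deltas":{"type":"string"},"newtons":{"type":"number"}},"required":["deltas"]}

```bash
mkdir -p pics; cat > h.py <<'E'
import numpy as np, cv2
from rig import env
K=["white_key_top","blue_key_top","green_key_top","red_key_top","timer_key_top"]
def ray(p,uv):
    T=p["world_to_cam"];R=T[:3,:3];t=T[:3,3]
    d=R.T@np.linalg.inv(p["camera_matrix"])@np.array([uv[0],uv[1],1.]);return -R.T@t,d
def atz(p,uv,z):
    o,d=ray(p,uv);return o+d*(z-o[2])/d[2]
def dep(p,uv):
    o,d=ray(p,uv);u,v=int(round(uv[0])),int(round(uv[1]))
    w=p["depth"][v-2:v+3,u-2:u+3];w=w[w>0]
    return o+d*np.median(w) if w.size else None
def tri(a,b):
    (o,d),(q,e)=a,b;s=np.linalg.lstsq(np.c_[d,-e],q-o,rcond=None)[0];x=o+d*s[0];y=q+e*s[1];return (x+y)/2,np.linalg.norm(x-y)
E
python3 - <<'E'
from h import *
np.set_printoptions(precision=4,suppress=True)
P={n:env.get_image(n) for n in("side","top")}
for n in P: cv2.imwrite(f"pics/{n}.png",P[n]["img"][:,:,::-1])
for k in K:
    r={}
    for n in P:
        s=env.spot_point(k,P[n])[:2]
        for c in s: print(k,n,np.round(c["uv"],1),round(c["conf"],2),dep(P[n],c["uv"]),atz(P[n],c["uv"],.052 if 'timer' in k else .099))
        if s:r[n]=ray(P[n],s[0]["uv"])
    if len(r)==2:print("  tri",*tri(*r.values()))
for k in["cleaner","timer","canister","cup","plate","disc","whisk","brush"]:
    s=env.spot_point(k,P["top"])[:1]
    for c in s: print(k,round(c["conf"],2),atz(P["top"],c["uv"],0))
o=env.observe();print(o["position"],o["tool_rot"],o["ft_force"],o["time_s"],o["grip_width"])
E
```

```text
white_key_top side [299.8 351.7] 0.62 [ 0.4297 -0.3072  0.0126] [ 0.4233 -0.3497  0.099 ]
white_key_top side [347.  231.3] 0.56 [ 0.6103 -0.0491  0.099 ] [ 0.6103 -0.0492  0.099 ]
white_key_top top [336.3 224.7] 0.72 [ 0.6127 -0.0634  0.0992] [ 0.6128 -0.0634  0.099 ]
  tri [ 0.5759 -0.107  -0.2847] 0.26268385334965955
blue_key_top side [338.1 179. ] 0.55 [0.6339 0.1339 0.0988] [0.6338 0.1337 0.099 ]
blue_key_top top [243.6 213.4] 0.58 [0.6338 0.1277 0.0978] [0.6335 0.1275 0.099 ]
  tri [0.6315 0.1261 0.1073] 0.00031906709735832623
green_key_top side [343.3 212.1] 0.71 [0.6174 0.0149 0.0992] [0.6174 0.0151 0.099 ]
green_key_top top [304.8 223.8] 0.76 [0.6136 0.0011 0.099 ] [0.6136 0.0011 0.099 ]
green_key_top top [124.4 248.2] 0.55 [0.5558 0.3635 0.1037] [0.5567 0.3654 0.099 ]
  tri [0.6112 0.0002 0.1169] 0.0036062629027820894
red_key_top side [383.5 410.9] 0.7 [ 0.5808 -0.4862  0.0039] [ 0.5621 -0.5188  0.099 ]
red_key_top side [339.9 196. ] 0.55 [0.6229 0.0718 0.0991] [0.6229 0.0719 0.099 ]
red_key_top top [276.  219.4] 0.7 [0.622  0.0605 0.0986] [0.6219 0.0604 0.099 ]
  tri [ 1.0973  0.2859 -2.1745] 0.17514595419665277
timer_key_top side [364.1 312.5] 0.58 [ 0.5977 -0.2615  0.0509] [ 0.5975 -0.2621  0.052 ]
timer_key_top side [300.2 355.1] 0.53 [ 0.4291 -0.3141  0.0089] [ 0.4259 -0.335   0.052 ]
timer_key_top top [431.5 235.1] 0.8 [ 0.6048 -0.2668  0.0516] [ 0.6047 -0.2668  0.052 ]
  tri [ 0.5996 -0.2653  0.0587] 0.007024763179070435
cleaner 0.89 [0.6769 0.0321 0.    ]
timer 0.57 [ 0.5982 -0.2652  0.    ]
canister 0.8 [0.5773 0.4013 0.    ]
cup 0.95 [0.4368 0.1892 0.    ]
plate 0.59 [ 0.5838 -0.4934  0.    ]
disc 0.7 [ 0.4388 -0.0464  0.    ]
whisk 0.35 [0.6701 0.0339 0.    ]
brush 0.64 [ 0.423  -0.3109  0.    ]
[ 0.2039 -0.5108  0.2313] [[ 0.9287  0.3707  0.    ]
 [ 0.3707 -0.9287 -0.    ]
 [-0.      0.     -1.    ]] [ 0.1193  0.2869 -0.4006] 1.0 0.08527906643450593
```

View pics/top.png

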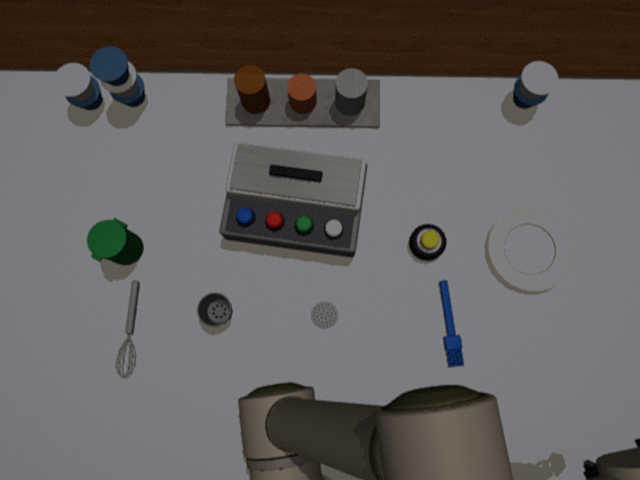

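View pics/side.png

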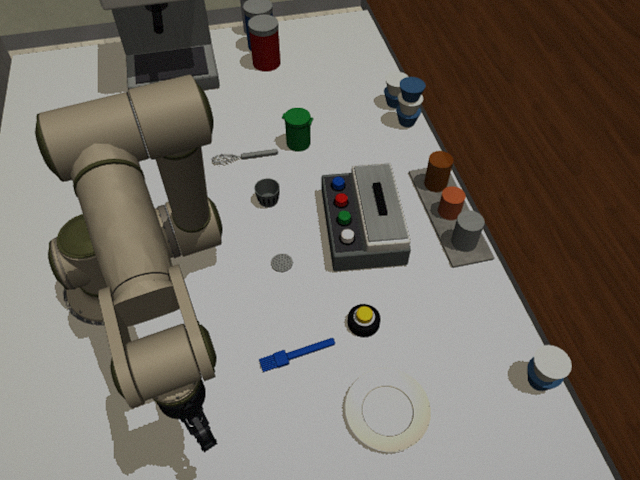

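Top view: keys from left to right are blue (245,216), red (275,220), green (304,225) and white (334,229). The timer key is at (430,240). The side view agrees on the order. I'll refine the positions with colour and depth blobs.

```bash
python3 - <<'E'
from h import *
np.set_printoptions(precision=4,suppress=True)
A={"top":dict(blue=(245,216),red=(275,220),green=(304,225),white=(334,229),timer=(430,240)),
"side":dict(blue=(338,183),red=(341,200),green=(344,217),white=(347,236),timer=(364,314))}
for n in A:
    p=env.get_image(n);C=[]
    for k,(u,v) in A[n].items():
        z=.052 if k=="timer" else .099
        vv,uu=np.mgrid[v-14:v+15,u-14:u+15]
        T=p["world_to_cam"];d=p["depth"][vv,uu].ravel()
        q=np.linalg.inv(p["camera_matrix"])@np.c_[uu.ravel(),vv.ravel(),np.ones(d.size)].T*d
        X=(T[:3,:3].T@(q-T[:3,3:])).T
        X=X[(abs(X[:,2]-z)<.006)&(d>0)]
        # keep near the seed
        X=X[np.linalg.norm(X[:,:2]-np.median(X[:,:2],axis=0),axis=1)<.03]
        c,r=cv2.minEnclosingCircle(X[:,:2].astype(np.float32)*1000)
        m=(X.max(0)+X.min(0))/2
        print(n,k,len(X),X.mean(0),m[:2],"circ",np.round(c,1),round(r,1));C.append(X.mean(0)[:2])
    print("steps",np.linalg.norm(np.diff(C[:4],axis=0),axis=1),"fit unit",(C[0]-C[3])/np.linalg.norm(C[0]-C[3]))
E
```

```text
top blue 194 [0.63   0.1266 0.0977] [0.6302 0.1269] circ [630.8 126.6] 17.0
top red 203 [0.6223 0.0653 0.0977] [0.6225 0.0651] circ [622.9  65.4] 16.8
top green 203 [0.6147 0.0039 0.0981] [0.6149 0.004 ] circ [614.8   4.1] 16.8
top white 203 [ 0.607  -0.0574  0.0978] [ 0.6075 -0.0577] circ [607.9 -57.4] 16.8
top timer 262 [ 0.5955 -0.2636  0.051 ] [ 0.5958 -0.2639] circ [ 595.9 -263.8] 20.1
steps [0.0618 0.0619 0.0617] fit unit [0.1245 0.9922]
side blue 92 [0.6326 0.1255 0.0985] [0.633  0.1279] circ [633.4 127.1] 20.2
side red 99 [0.6247 0.0637 0.0983] [0.6247 0.0649] circ [624.   64.6] 17.4
side green 105 [0.6168 0.0026 0.0988] [0.6164 0.0034] circ [617.9   3.5] 17.6
side white 111 [ 0.6092 -0.0588  0.0985] [ 0.6103 -0.0595] circ [608.7 -59.3] 18.4
side timer 193 [ 0.5979 -0.2646  0.0514] [ 0.5976 -0.2629] circ [ 598.8 -263.1] 20.9
steps [0.0623 0.0616 0.0619] fit unit [0.1255 0.9921]
```

>>> servo_tool --deltas "0 27 -13.5 0 0 0 0;0 27 -13.5 0 0 0 0;0 27 -13.5 0 0 0 0;0 27 -13.5 0 0 0 0;0 27 -13.5 0 0 0 0;0 27 -13.5 0 0 0 0;0 27 -13.5 0 0 0 0;0 27 -13.5 0 0 0 0" --newtons 20

```text
time_s: 1.77
position: [0.3653, -0.3292, 0.2315]
tool_rot: [[0.929, 0.371, 0.0], [0.371, -0.929, -0.0], [0.0, 0.0, -1.0]]
ft_force: [0.4, -1.2, 0.8]
grip_width: -0.0002
gripper_force: 0.0
```

>>> servo_tool --deltas "0 27 -13.5 0 0 0 0;0 27 -13.5 0 0 0 0;0 27 -13.5 0 0 0 0;0 27 -13.5 0 0 0 0;0 27 -13.5 0 0 0 0;0 27 -13.5 0 0 0 0;0 27 -13.5 0 0 0 0;0 27 -13.5 0 0 0 0"

```text
time_s: 2.43
position: [0.5259, -0.1487, 0.2314]
tool_rot: [[0.929, 0.371, 0.0], [0.371, -0.929, -0.0], [0.0, 0.0, -1.0]]
ft_force: [0.4, -0.9, 0.5]
grip_width: -0.0004
gripper_force: 0.0
```

>>> servo_tool --deltas "0 27 -13.5 10 0 0 0;0 27 -13.5 20 0 0 0;0 27 -13.5 20 0 0 0;0 27 -14 10 0 0 0;0 0 0 10 0 0 0;0 0 0 10 0 0 0;0 0 0 0 0 0 0;0 0 0 0 0 0 0"

```text
time_s: 3.1
position: [0.6046, -0.0602, 0.1513]
tool_rot: [[0.929, 0.37, -0.001], [0.37, -0.929, 0.0], [-0.001, -0.0, -1.0]]
ft_force: [-0.3, 0.7, 0.4]
grip_width: -0.0003
gripper_force: 0.0
```

>>> servo_tool --deltas "0 4 -0.8 10 0 0 0;0 0 0 15 0 0 0;0 0 0 12 0 0 0;0 0 0 6 0 0 0;0 0 0 3 0 0 0;0 0 0 1 0 0 0;0 0 0 0 0 0 0;0 0 0 0 0 0 0"

```text
time_s: 3.77
position: [0.6089, -0.0573, 0.105]
tool_rot: [[0.929, 0.371, 0.001], [0.371, -0.929, -0.0], [0.001, 0.001, -1.0]]
ft_force: [-0.6, 0.2, 0.0]
grip_width: -0.0001
gripper_force: 0.0
```

>>> servo_tool --deltas "0 0 0 1 0 0 0;0 0 0 1 0 0 0;0 0 0 1 0 0 0;0 0 0 1 0 0 0;0 0 0 1 0 0 0;0 0 0 1 0 0 0;0 0 0 1 0 0 0;0 0 0 0 0 0 0"

```text
time_s: 4.43
position: [0.6086, -0.0571, 0.0975]
tool_rot: [[0.929, 0.371, 0.0], [0.371, -0.929, -0.0], [0.0, 0.0, -1.0]]
ft_force: [-1.4, -0.0, 2.5]
grip_width: 0.0001
gripper_force: 1.4
```

>>> servo_tool --deltas "0 0 0 1 0 0 0;0 0 0 1 0 0 0;0 0 0 1 0 0 0;0 0 0 1 0 0 0;0 0 0 1 0 0 0;0 0 0 1 0 0 0;0 0 0 1 0 0 0;0 0 0 0 0 0 0"

```text
time_s: 5.1
position: [0.6086, -0.0572, 0.0903]
tool_rot: [[0.929, 0.371, 0.0], [0.371, -0.929, -0.0], [0.0, 0.0, -1.0]]
ft_force: [-1.0, -0.1, 3.8]
grip_width: -0.0002
gripper_force: 2.1
```

>>> servo_tool --deltas "0 0 0 1 0 0 0;0 0 0 1 0 0 0;0 0 0 1 0 0 0;0 0 0 0 0 0 0"

```text
time_s: 5.43
position: [0.6086, -0.0571, 0.0874]
tool_rot: [[0.929, 0.371, 0.0], [0.371, -0.929, -0.0], [0.0, 0.0, -1.0]]
ft_force: [-1.6, 0.8, 4.2]
grip_width: 0.0
gripper_force: 2.4
```

>>> servo_tool --deltas "0 0 0 -5 0 0 0;0 0 0 -15 0 0 0;0 0 0 -20 0 0 0;0 0 0 -10 0 0 0;0 0 0 0 0 0 0"

```text
time_s: 5.85
position: [0.6096, -0.0574, 0.1395]
tool_rot: [[0.929, 0.371, 0.004], [0.371, -0.929, -0.001], [0.003, 0.003, -1.0]]
ft_force: [-0.3, -0.4, 0.9]
grip_width: 0.0002
gripper_force: 0.0
```

>>> servo_tool --deltas "0 12 -22 0 0 0 0;0 15.4 -28 0 0 0 0;0 15.5 -28.1 0 0 0 0;0 15.5 -28.1 0 0 0 0;0 15.5 -28 0 0 0 0;0 15.5 -28 0 0 0 0;0 0 0 0 0 0 0;0 0 0 0 0 0 0"

```text
time_s: 6.52
position: [0.631, 0.1281, 0.136]
tool_rot: [[0.928, 0.373, -0.002], [0.373, -0.928, -0.0], [-0.001, -0.001, -1.0]]
ft_force: [-0.4, 0.5, 1.4]
grip_width: -0.0001
gripper_force: 0.0
```

```bash
cat > d.py <<'E'
from h import *
np.set_printoptions(precision=4,suppress=True)
A={"top":dict(blue=(245,216),red=(275,220),green=(304,225),white=(334,229),timer=(430,240)),
"side":dict(blue=(338,183),red=(341,200),green=(344,217),white=(347,236),timer=(364,314))}
for n in A:
    p=env.get_image(n);cv2.imwrite(f"pics/{n}_{env.observe()['time_s']:.1f}.png",p["img"][:,:,::-1])
    for k,(u,v) in A[n].items(): print(n,k,dep(p,(u,v)))
o=env.observe();print(o["position"],o["time_s"])
E
python3 d.py
```

```text
top blue [0.5402 0.0657 0.4449]
top red [0.6208 0.0625 0.0984]
top green [0.611  0.0027 0.0994]
top white [ 0.6066 -0.0589  0.0866]
top timer [ 0.5941 -0.2635  0.0514]
side blue [0.6298 0.119  0.0992]
side red [0.6222 0.0573 0.0991]
side green [ 0.6148 -0.0021  0.0998]
side white [ 0.6095 -0.0541  0.0859]
side timer [ 0.5963 -0.2655  0.0511]
[0.6312 0.126  0.1365] 6.6167
```

>>> servo_tool --deltas "0 0 0 10 0 0 0;0 0 0 12 0 0 0;0 0 0 8 0 0 0;0 0 0 3 0 0 0;0 0 0 1 0 0 0;0 0 0 1 0 0 0;0 0 0 1 0 0 0;0 0 0 1 0 0 0"

```text
time_s: 7.28
position: [0.6317, 0.1266, 0.1007]
tool_rot: [[0.929, 0.371, 0.001], [0.371, -0.929, 0.0], [0.001, 0.0, -1.0]]
ft_force: [-0.1, -0.3, -0.1]
grip_width: 0.0002
gripper_force: 0.0
```

>>> servo_tool --deltas "0 0 0 1 0 0 0;0 0 0 1 0 0 0;0 0 0 1 0 0 0;0 0 0 1 0 0 0;0 0 0 1 0 0 0;0 0 0 1 0 0 0;0 0 0 1 0 0 0;0 0 0 1 0 0 0"

```text
time_s: 7.95
position: [0.6316, 0.1266, 0.0926]
tool_rot: [[0.929, 0.371, 0.001], [0.371, -0.929, 0.0], [0.001, 0.0, -1.0]]
ft_force: [-0.6, -0.4, 5.6]
grip_width: 0.0004
gripper_force: 2.8
```

>>> servo_tool --deltas "0 0 0 1 0 0 0;0 0 0 1 0 0 0;0 0 0 1 0 0 0;0 0 0 1 0 0 0;0 0 0 1 0 0 0;0 0 0 0 0 0 0"

```text
time_s: 8.45
position: [0.6316, 0.1267, 0.0875]
tool_rot: [[0.929, 0.371, 0.001], [0.371, -0.929, 0.0], [0.001, 0.0, -1.0]]
ft_force: [-1.4, 0.3, 5.0]
grip_width: 0.0001
gripper_force: 2.5
```

>>> servo_tool --deltas "0 0 0 -5 0 0 0;0 0 0 -15 0 0 0;0 0 0 -20 0 0 0;0 0 0 -10 0 0 0;0 0 0 0 0 0 0"

```text
time_s: 8.87
position: [0.6324, 0.1267, 0.1396]
tool_rot: [[0.929, 0.371, 0.004], [0.371, -0.929, 0.0], [0.004, 0.002, -1.0]]
ft_force: [-0.3, -0.3, 0.8]
grip_width: -0.0001
gripper_force: 0.0
```

>>> servo_tool --deltas "0 -10 18 0 0 0 0;0 -15 27 0 0 0 0;0 -15 27.3 0 0 0 0;0 -15 27.3 0 0 0 0;0 -5.2 9 0 0 0 0;0 0 0 0 0 0 0;0 0 0 0 0 0 0;0 0 0 0 0 0 0"

```text
time_s: 9.53
position: [0.6158, 0.0047, 0.1369]
tool_rot: [[0.928, 0.372, -0.001], [0.372, -0.928, 0.0], [-0.0, -0.001, -1.0]]
ft_force: [0.5, 0.1, -0.1]
grip_width: -0.0001
gripper_force: 0.0
```

```bash
python3 d.py
```

```text
top blue [0.5365 0.0633 0.4594]
top red [0.5309 0.0224 0.4624]
top green [ 0.5263 -0.0162  0.4558]
top white [ 0.6065 -0.0589  0.0869]
top timer [ 0.594  -0.2634  0.0518]
side blue [0.5986 0.0091 0.2207]
side red [0.6061 0.0028 0.1632]
side green [ 0.6147 -0.0022  0.0999]
side white [ 0.609  -0.0555  0.0877]
side timer [ 0.5961 -0.266   0.052 ]
[0.6158 0.0049 0.1371] 9.6333
```

>>> servo_tool --deltas "0 -0.5 1.2 10 0 0 0;0 0 0 12 0 0 0;0 0 0 8 0 0 0;0 0 0 3 0 0 0;0 0 0 1 0 0 0;0 0 0 1 0 0 0;0 0 0 1 0 0 0;0 0 0 1 0 0 0"

```text
time_s: 10.3
position: [0.616, 0.0021, 0.1007]
tool_rot: [[0.929, 0.371, 0.001], [0.371, -0.929, -0.0], [0.001, 0.001, -1.0]]
ft_force: [-0.0, -0.1, 0.8]
grip_width: -0.0
gripper_force: 0.0
```

>>> servo_tool --deltas "0 0 0 1 0 0 0;0 0 0 1 0 0 0;0 0 0 1 0 0 0;0 0 0 1 0 0 0;0 0 0 1 0 0 0;0 0 0 1 0 0 0;0 0 0 1 0 0 0;0 0 0 1 0 0 0"

```text
time_s: 10.97
position: [0.6159, 0.0021, 0.0925]
tool_rot: [[0.929, 0.371, 0.001], [0.371, -0.929, -0.0], [0.0, 0.0, -1.0]]
ft_force: [-1.8, 0.4, 6.2]
grip_width: 0.0003
gripper_force: 2.8
```

>>> servo_tool --deltas "0 0 0 1 0 0 0;0 0 0 1 0 0 0;0 0 0 1 0 0 0;0 0 0 1 0 0 0;0 0 0 1 0 0 0;0 0 0 0 0 0 0"

```text
time_s: 11.47
position: [0.6159, 0.0021, 0.0875]
tool_rot: [[0.929, 0.371, 0.001], [0.371, -0.929, -0.0], [0.0, 0.0, -1.0]]
ft_force: [-0.5, 0.1, 5.1]
grip_width: 0.0001
gripper_force: 2.4
```

>>> servo_tool --deltas "0 0 0 -5 0 0 0;0 0 0 -15 0 0 0;0 0 0 -20 0 0 0;0 0 0 -10 0 0 0;0 0 0 0 0 0 0;0 0 0 0 0 0 0"

```text
time_s: 11.97
position: [0.6157, 0.0022, 0.1371]
tool_rot: [[0.929, 0.371, 0.0], [0.371, -0.929, -0.0], [0.0, 0.0, -1.0]]
ft_force: [0.2, 0.2, -0.8]
grip_width: -0.0001
gripper_force: 0.0
```

>>> servo_tool --deltas "0 -9.2 20.4 0 0 0 0;0 -16 33 0 0 0 0;0 -16 33 0 0 0 0;0 -16 33 0 0 0 0;0 -16 33 0 0 0 0;0 -16 33 0 0 0 0;0 -16 33 0 0 0 0;0 -11 22 0 0 0 0"

```text
time_s: 12.63
position: [0.5959, -0.2672, 0.1355]
tool_rot: [[0.929, 0.369, -0.002], [0.369, -0.929, 0.001], [-0.002, -0.002, -1.0]]
ft_force: [0.2, 0.1, 0.3]
grip_width: -0.0002
gripper_force: 0.0
```

>>> servo_tool --deltas "0 0 0 5 0 0 0;0 0 0 10 0 0 0;0 0 0 10 0 0 0;0 0 0 5 0 0 0;0 0 0 0 0 0 0;0 0 0 0 0 0 0"

```text
time_s: 13.13
position: [0.5971, -0.2631, 0.1068]
tool_rot: [[0.928, 0.372, -0.001], [0.372, -0.928, 0.001], [-0.001, -0.001, -1.0]]
ft_force: [-0.2, -1.0, 0.4]
grip_width: 0.0002
gripper_force: 0.0
```

```bash
python3 d.py
```

```text
top blue [0.6313 0.1265 0.0862]
top red [0.6208 0.0625 0.0983]
top green [0.6139 0.0033 0.0868]
top white [ 0.6066 -0.0589  0.0865]
top timer [ 0.5099 -0.1866  0.4489]
side blue [ 0.5461 -0.1758  0.4249]
side red [ 0.5523 -0.1803  0.3784]
side green [0.6178 0.0077 0.0874]
side white [ 0.5342 -0.2911  0.4045]
side timer [ 0.5961 -0.266   0.052 ]
[ 0.5974 -0.2636  0.1077] 13.2333
```

>>> servo_tool --deltas "0 0 0 12 0 0 0;0 0 0 18 0 0 0;0 0 0 14 0 0 0;0 0 0 6 0 0 0;0 0 0 2 0 0 0;0 0 0 1 0 0 0;0 0 0 0 0 0 0"

```text
time_s: 13.82
position: [0.5974, -0.2644, 0.0552]
tool_rot: [[0.929, 0.371, 0.001], [0.371, -0.929, -0.001], [0.001, 0.001, -1.0]]
ft_force: [-0.4, -0.8, 0.3]
grip_width: -0.0001
gripper_force: 0.0
```

>>> servo_tool --deltas "0 0 0 1 0 0 0;0 0 0 1 0 0 0;0 0 0 1 0 0 0;0 0 0 1 0 0 0;0 0 0 1 0 0 0;0 0 0 1 0 0 0;0 0 0 1 0 0 0;0 0 0 1 0 0 0"

```text
time_s: 14.48
position: [0.5972, -0.2643, 0.0466]
tool_rot: [[0.929, 0.371, 0.001], [0.371, -0.929, -0.0], [0.0, 0.001, -1.0]]
ft_force: [-0.2, 0.2, 5.0]
grip_width: 0.0002
gripper_force: 2.7
```

Next is 6 mm more (to 40.5 mm), then straight up and clear.

>>> servo_tool --deltas "0 0 0 1 0 0 0;0 0 0 1 0 0 0;0 0 0 1 0 0 0;0 0 0 1 0 0 0;0 0 0 1 0 0 0;0 0 0 1 0 0 0;0 0 0 0 0 0 0"

```text
time_s: 15.07
position: [0.5972, -0.2643, 0.0405]
tool_rot: [[0.929, 0.371, 0.001], [0.371, -0.929, -0.0], [0.0, 0.001, -1.0]]
ft_force: [-0.1, -0.1, 4.3]
grip_width: 0.0001
gripper_force: 2.5
```

>>> servo_tool --deltas "0 0 0 -3 0 0 0;0 0 0 -10 0 0 0;0 0 0 -25 0 0 0;0 0 0 -30 0 0 0;0 0 0 -30 0 0 0;0 0 0 -30 0 0 0;0 0 0 -20 0 0 0;0 0 0 0 0 0 0"

```text
time_s: 15.73
position: [0.5982, -0.2649, 0.194]
tool_rot: [[0.929, 0.371, 0.007], [0.371, -0.929, -0.005], [0.005, 0.007, -1.0]]
ft_force: [-0.1, -0.7, 0.5]
grip_width: 0.0001
gripper_force: 0.0
```

>>> servo_tool --deltas "0 -30 0 0 0 0 0;0 -40 0 0 0 0 0;0 -40 0 0 0 0 0;0 -40 0 0 0 0 0;0 -30 0 0 0 0 0;0 -20 0 0 0 0 0;0 0 0 0 0 0 0;0 0 0 0 0 0 0"

```text
time_s: 16.4
position: [0.4107, -0.3385, 0.1883]
tool_rot: [[0.929, 0.369, -0.0], [0.369, -0.929, 0.001], [0.0, -0.0, -1.0]]
ft_force: [0.1, 0.9, 0.1]
grip_width: 0.0001
gripper_force: 0.0
```

```bash
python3 d.py; ls pics
```

```text
top blue [0.6309 0.1263 0.0876]
top red [0.6206 0.0624 0.0989]
top green [0.6137 0.0033 0.0878]
top white [ 0.6067 -0.0589  0.0861]
top timer [ 0.5967 -0.2658  0.0392]
side blue [0.6329 0.1299 0.0872]
side red [0.622  0.0566 0.0998]
side green [0.6177 0.0074 0.0879]
side white [ 0.6089 -0.0558  0.0882]
side timer [ 0.5985 -0.26    0.041 ]
[ 0.4118 -0.338   0.1882] 16.5
side.png
side_13.2.png
side_16.5.png
side_6.6.png
side_9.6.png
top.png
top_13.2.png
top_16.4.png
top_6.6.png
top_9.6.png
```

The depth readings show all four keys about 11–12 mm in and the red key still out, with the arm clear, so I'm handing in.

```bash
python3 -c "
from rig import env
print(env.close_job())"
```

```text
the job is handed in; nothing more can be done
None
```

I pressed the white, blue, green and yellow keys in that order, each about 11–12 mm in and staying there, left the red key untouched, saw no shift of the timer or cleaner, and handed the job in at about 16.5 s.

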